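# Hang the blue-lidded specimen on the spring balance

## Task

Hang the carrier with the blue-lidded specimen cup by its wire loop on the red hook of the spring balance, so that it hangs freely in the bend of the hook, upright and still. Keep the cup upright and let the weight down gently, so that the hook does not run to the bottom of its travel, let go, and wait until the hook has settled. Leave the orange-lidded cup's carrier where it stands.

Things in the scene. Friction and masses are not known exactly. Their poses are not given: they have to be found in the camera images.
- blue_grip (a point): (mm) centre of the upright grey grip (12 thick along y, 26 along x, 48 tall) on the blue-lidded cup's carrier, 0.28 kg +-20%, foot 76 across. Under the grip a 6 mm steel wire loop, 76 wide along y, open along x: its roof-shaped peak (inside) is 33 below this point, the lid 100 below, the underside 175 below; the wire slopes 35 degrees down from the peak to both sides. z up.
- orange_grip (a point): the same point on the carrier of the same make whose cup has an orange lid (grip top 20 mm above this point, underside 175 below, foot 76 across); it must stay where it stands.
- hook_seat (a point): lowest point of the red hook's bend, on top of its 6 mm wire, where a loop hangs; 200 above the worktop unloaded; moves with the hook. x runs from the hook's tip to its column, z up. The upturned tip is 19 in front (-x), its top 18 above this point; behind, the wire rises to 14 above it. Column 64 wide, 241 tall, from 52 behind this point. Foot plate 12 thick, 100 wide, from 15 in front (mm).
- balance_hook (a joint): how far the sprung hook has dipped, in m: 0 unloaded, 0.045 at the bottom of its travel. The spring gives 120 N/m, so the blue carrier dips it by about 0.023 (0.018 to 0.028); let go of suddenly it bobs for about a second.

How it is judged:
At the end, for the whole second after the job is handed in: The blue carrier hangs in the hook: grip within 20 mm of the seat sideways and 20 to 50 mm above it, tilted under 0.25 rad, hook dipped 12 to 35 mm and moving under 15 mm/s; the orange carrier is within 20 mm of where it stood (value of joint balance_hook between 0.012 and 0.035 m and velocity of joint balance_hook between -0.015 and 0.015 m/s and horizontal distance between blue_grip and hook_seat below 0.02 m and z of blue_grip in the frame of hook_seat between 0.02 and 0.05 m and angle between blue_grip's own z axis and vertical below 0.25 rad and distance of orange_grip from where it was at the start of the episode below 0.02 m); the robot touches nothing.
It fails at once if the hook ran to the bottom of its travel (dipped more than 43 mm) (value of joint balance_hook above 0.043 m).
It fails at once if the blue-lidded cup was tipped more than 0.6 rad (34 degrees) (angle between blue_grip's own z axis and vertical above 0.6 rad).
It fails at once if the orange-lidded cup's carrier was moved more than 40 mm (distance of orange_grip from where it was at the start of the episode above 0.04 m).
It also fails if it takes over 45 s, if anything falls off the work surface, if the arm or the gripper's body presses on something with over 40 N, if the wrist force passes 120 N, or if a joint passes its speed limit or range.

## Robot

A 6-joint arm with a two-finger parallel gripper is mounted at the origin on a cart in front of the work surface, level with it; the furniture and walls round the work are solid. World frame = base frame: x ahead of the robot, y to its left, z up, the work surface at z = 0. Lengths are in m, angles in rad, forces in N, time in s.
With the tool pointing down it reaches from about 0.3 to 0.95 m from the base axis. Payload 3.1 kg.
Tool frame: the origin (TCP) lies at the very end of the fingers, on their centre line; the grasp point (between the pads) lies 19 mm behind it; z points along the fingers, y is the line along which they close (so a half turn about z gives the same grasp; the last joint's range is limited). The gripper opens to 85 mm and grips with 20 to 120 N. Pads are 22 mm wide; open, the fingers measure 114 mm over their backs; the gripper's body (76 mm by 85 mm) begins 54 mm behind the grasp point. The pads swing forward as they close: fully open they stand 13 mm farther back than shut.
Start: joints at [1.252, 0.308, 1.634, -0, 1.2, -0.07], TCP at [0.154, 0.606, 0.231] pointing down, gripper open.
Joint ranges: [-3.06, 3.06], [-0.79, 1.96], [0.05, 2.63], [-1.19, 4.34], [0.05, 2.64], [-2.94, 2.94]. Speed limits (rad/s): [2.79, 2.79, 3.14, 3.14, 3.14, 3.14].

## Interface

Orientations are given as a 3x3 rotation matrix whose columns are the frame's x, y, z axes.
In Python, from bench import sensors, cams, ticket gives the robot as it stands.
- The arm moves only by the tool jog_arm, never from a script. Its argument "steps" is a list that holds one entry, the list of rows, each a list of 7 numbers: the shift along the tool's x, y, z in mm, then the turn, a rotation vector about the tool's x, y, z in degrees, then the closure, from -1 (fully open) to 1 (shut). In form: [[[x, y, z, wx, wy, wz, gripper], ...]]. A call has 1 to 12 rows; each row shifts and turns the commanded pose from where the row before left it, along the tool's axes as they then stand; what a row does not reach is not made up. A row lasts 1/12 s, in which the tool goes at most 41.7 mm and 7.16 degrees, less where a joint would pass 70% of its speed; a pose out of reach is approached as far as the arm can. A call is refused whole if a number of a shift passes 41.7 or a number of a turn 7.16, either way. A call with a gripper value outside its range is refused whole. The fingers move at their own pace and stop on an object; the grip force is fixed at half the most. Time passes only in rows, so rows that do not move let the fingers close. It gives the time, the measured TCP pose, the force, the opening and the grip force at its end, in the units of the state.
- sensors.read_state(): the state, without advancing time (a new reading comes with each control period).
- cams.read_camera(name): name is "scene" or "top" or "wrist"; returns (picture, depth): 400x640x3 uint8, red, green, blue; 400x640 float32, m along the optical axis (not along the pixel's ray), 0 where there is no reading.
- cams.calibration(name): a dict with "fov_y" (degrees; the focal length in pixels is half the picture's height over the tangent of half this angle, whatever the lens; pixels are square), "cx", "cy" (the principal point, pixels), "origin" and "attitude" of the camera in the world; the wrist camera has in their place "mount" (4x4, takes a point from camera to tool coordinates, whose origin is the TCP and whose axes are the flange's). Camera axes: x right, y down, z forward; pixel columns grow to the right and rows downward; lengths in m; the calibration is good to about 2 mm. A picture is of the moment at which its call begins: read the wrist's pose just before it. calibration takes no time and is no camera call.
- ticket.close_job(): hands the job in; it is judged then, once.
The state is a dict: "time_s": time; "joint_positions": joint angles; "qd": joint speeds; "joint_efforts": joint torques, N m; "position": TCP position; "eef_rot": TCP orientation; "ft_force": force on the tool from outside, world axes, zero at the start; "moment": the same for the moment, N m; "opening": opening from 0.0 (shut) to 1.0 (fully open); "grip_force": force on a finger pad.
Only numpy, scipy, OpenCV 4.12 (cv2) and the standard library are available. Lean on these libraries where they do the work, as an engineer would, in place of code of your own. Each camera call takes 0.05 s, during which the arm holds its last target. There are 200 camera calls.

## Working session

There is one attempt and no reset: what is moved stays moved. The work goes in short steps, Python scripts to look and compute and a tool call to move; the robot and the scene stay as the last step left them, time stands still between calls to the robot, and variables do not carry over. Pictures are saved under pics/ and viewed, at most 11 in all, crops included, and the job is handed in when it is done.

Besides the shell and the picture viewer there is one more tool, called after ">>>" as name(argument=value, ...) on one line, values as JSON. jog_arm: Moves the arm, as the interface text tells. Its arguments: {"type":"object","properties":{"steps":{"type":"array"}},"required":["steps"]}

```bash
mkdir -p pics; cat > h.py <<'E'
import numpy as np,cv2
from bench import sensors,cams,ticket
def grab(n):
    s=sensors.read_state(); p,d=cams.read_camera(n); c=cams.calibration(n)
    if 'mount' in c:
        T=np.eye(4);T[:3,:3]=s['eef_rot'];T[:3,3]=s['position'];T=T@np.array(c['mount'])
    else:
        T=np.eye(4);T[:3,:3]=c['attitude'];T[:3,3]=c['origin']
    f=200/np.tan(np.radians(c['fov_y'])/2)
    np.savez(''+n+'.npz',p=p,d=d,T=T,f=f,c=[c['cx'],c['cy']])
    return p
def cloud(n):
    z=np.load(''+n+'.npz');d=z['d'];v,u=np.mgrid[:400,:640]
    P=np.stack([(u-z['c'][0])/z['f']*d,(v-z['c'][1])/z['f']*d,d],-1)
    W=P@z['T'][:3,:3].T+z['T'][:3,3];W[d==0]=np.nan
    return W,z['p']
def save(p,n,crop=None,k=1):
    if crop: a,b,c,d=crop;p=p[b:d,a:c]
    cv2.imwrite('pics/'+n,cv2.resize(p[...,::-1],None,fx=k,fy=k,interpolation=cv2.INTER_CUBIC))
E
python3 - <<'E'
from h import *
for n in['scene','top']: save(grab(n),n+'0.png')
for n in['scene','top']: 
  z=np.load(n+'.npz');print(n,z['T'].round(3).tolist(),z['f'],z['c'])
s=sensors.read_state();print(s)
E
```

```text
scene [[0.671, -0.463, 0.578, -0.045], [-0.741, -0.431, 0.515, -0.518], [0.01, -0.774, -0.633, 0.749], [0.0, 0.0, 0.0, 1.0]] 445.60848654521016 [315.02872023 199.71382854]
top [[-0.017, -0.997, 0.069, 0.428], [-1.0, 0.017, 0.006, -0.033], [-0.007, -0.069, -0.998, 1.265], [0.0, 0.0, 0.0, 1.0]] 469.70262192829574 [329.23438858 193.15289699]
{'time_s': 0.1, 'joint_positions': array([ 1.25231311e+00,  3.08931904e-01,  1.63507668e+00, -1.32702197e-05,
        1.19971172e+00, -6.97255635e-02]), 'qd': array([ 9.11853072e-04, -1.61555103e-03, -2.70373065e-03,  1.80460675e-04,
        3.08063124e-05, -5.13181253e-04]), 'joint_efforts': array([-6.91123059e-04, -4.16405725e+01, -2.77644986e+01, -8.12633630e-05,
        4.00831123e-03, -1.26093167e-05]), 'position': array([0.15368247, 0.60502746, 0.23014492]), 'eef_rot': array([[-9.69220178e-01,  2.46194675e-01, -6.54477034e-04],
       [ 2.46195507e-01,  9.69218073e-01, -2.02452197e-03],
       [ 1.35904442e-04, -2.12333685e-03, -9.99997736e-01]]), 'ft_force': array([ 0.98912693, -0.57872498, -0.55694358]), 'moment': array([0.01407902, 0.00674716, 0.00023385]), 'grip_force': 0.0, 'opening': 1.0017106474706732}
```

View pics/scene0.png

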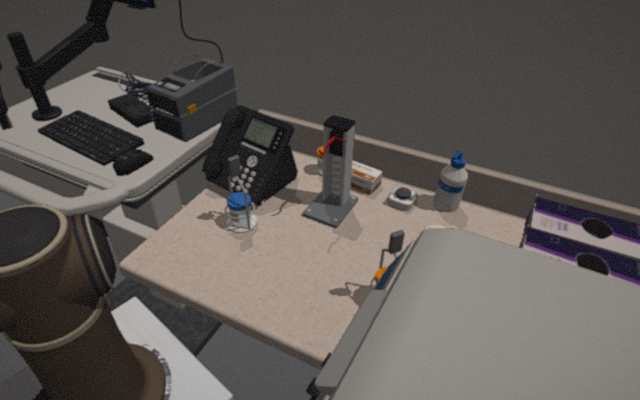

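View pics/top0.png

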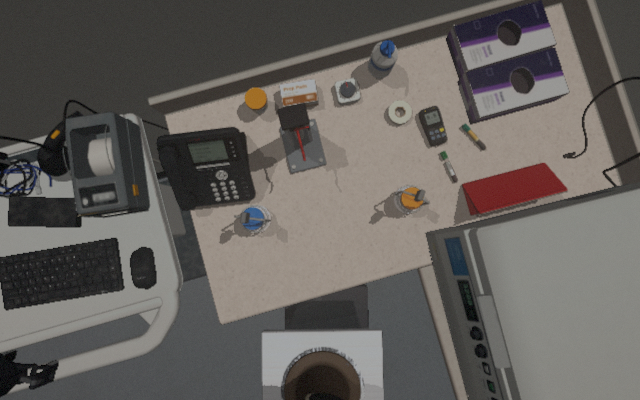

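The scene view shows the blue carrier at about (240,200), the balance at (335,175) with its red hook at (333,143), and the orange carrier at (390,265). In the top view they are at (250,218), (300,140) and (412,200).

```bash
python3 - <<'E'
from h import *
W,p=cloud('top'); W2,p2=cloud('scene')
a=cv2.resize(p[90:250,210:340],None,fx=4,fy=4,interpolation=cv2.INTER_CUBIC)[:600]
b=cv2.resize(p2[105:245,200:370],None,fx=4,fy=4,interpolation=cv2.INTER_CUBIC)
cv2.imwrite('pics/a.png',cv2.resize(a,(488,600))[...,::-1]);cv2.imwrite('pics/b.png',b[...,::-1])
# clusters from both clouds: grips z 0.15-.2
for n,(w,q) in dict(top=(W,p),scene=(W2,p2)).items():
  z=w[...,2]; 
  m=((z>0.14)&(z<0.26)&(w[...,0]>.25)&(w[...,0]<.85)&(abs(w[...,1])<.5)).astype(np.uint8)
  k,L,S,C=cv2.connectedComponentsWithStats(m)
  for i in range(1,k):
    if S[i,4]>15:
      r=w[L==i];print(n,S[i],r.min(0).round(3),np.median(r,0).round(3),r.max(0).round(3),q[L==i].mean(0).round())
  hsv=cv2.cvtColor(q,cv2.COLOR_RGB2HSV)
  red=((hsv[...,0]<6)|(hsv[...,0]>172))&(hsv[...,1]>150)&(hsv[...,2]>60)&(z>.15)
  for v,u in np.argwhere(red)[::3]: print(n,u,v,w[v,u].round(3))
E
```

```text
top [  87   35  200   69 3950] [0.734 0.071 0.14 ] [0.792 0.288 0.205] [0.85 0.5  0.26] [61. 60. 57.]
top [381  46  13  13  72] [ 0.825 -0.188  0.141] [ 0.844 -0.174  0.164] [ 0.85  -0.158  0.178] [46. 63. 92.]
top [277 103  34  58 838] [0.576 0.014 0.142] [0.662 0.045 0.242] [0.7   0.085 0.248] [57. 47. 44.]
top [  85  112   63  105 4260] [0.458 0.409 0.14 ] [0.55  0.435 0.227] [0.688 0.5   0.26 ] [68. 68. 67.]
top [ 86 114  24  19 177] [0.65  0.45  0.197] [0.655 0.482 0.247] [0.68 0.5  0.26] [45. 47. 47.]
top [ 156  127   88   57 2682] [0.537 0.178 0.14 ] [0.619 0.29  0.173] [0.663 0.377 0.196] [42. 42. 40.]
top [410 190  16  12 104] [ 0.481 -0.251  0.14 ] [ 0.494 -0.233  0.193] [ 0.506 -0.22   0.199] [89. 82. 74.]
top [ 432  210  115   98 2137] [ 0.25  -0.499  0.14 ] [ 0.345 -0.3    0.216] [ 0.455 -0.267  0.26 ] [57. 60. 61.]
top [241 212  13  12 101] [0.437 0.157 0.14 ] [0.449 0.165 0.194] [0.462 0.175 0.201] [80. 80. 81.]
top [130 254  26  34 633] [0.29 0.39 0.14] [0.329 0.419 0.147] [0.368 0.45  0.155] [40. 40. 39.]
top 307 126 [0.653 0.02  0.217]
top 307 127 [0.651 0.02  0.217
[... 1232 characters left out ...]
 [0.649 0.038 0.209]
scene 339 138 [0.65  0.03  0.212]
scene 331 139 [0.632 0.039 0.214]
scene 334 139 [0.641 0.038 0.21 ]
scene 341 139 [0.648 0.022 0.213]
scene 329 140 [0.657 0.065 0.188]
scene 332 140 [0.631 0.035 0.213]
scene 343 140 [0.652 0.019 0.21 ]
scene 330 141 [0.622 0.033 0.215]
scene 328 142 [0.617 0.035 0.214]
scene 331 142 [0.624 0.032 0.212]
scene 329 143 [0.618 0.032 0.212]
scene 327 144 [0.61  0.032 0.213]
scene 326 145 [0.611 0.035 0.209]
scene 326 146 [0.609 0.034 0.208]
scene 325 147 [0.606 0.034 0.206]
scene 325 148 [0.605 0.033 0.205]
scene 326 149 [0.605 0.03  0.203]
scene 324 151 [0.598 0.03  0.201]
scene 325 152 [0.599 0.028 0.199]
scene 324 153 [0.594 0.026 0.199]
```

View pics/a.png

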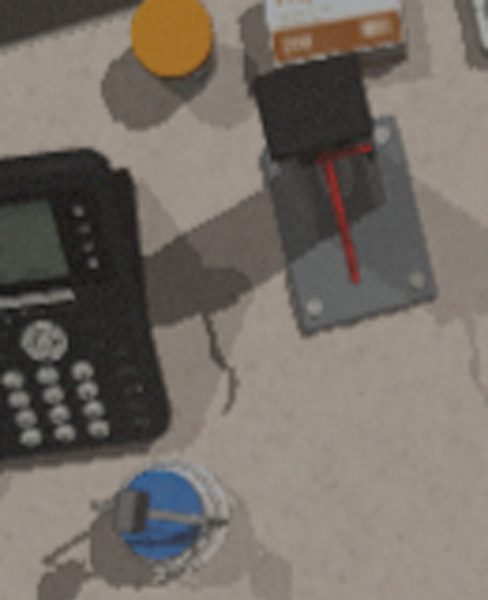

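View pics/b.png

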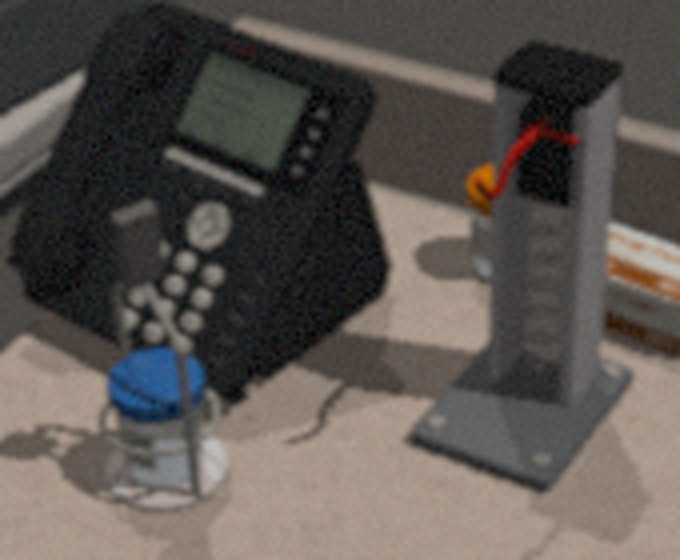

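>>> jog_arm(steps=[[[0,0,-35,0,0,0,-1],[0,0,-35,0,0,0,-1],[0,0,-20,0,0,0,-1],[-28,-25,0,0,0,0,-1],[-28,-25,0,0,0,0,-1],[-28,-25,0,0,0,0,-1],[-28,-25,0,0,0,0,-1],[-28,-25,0,0,0,0,-1],[-28,-25,0,0,0,0,-1],[-28,-25,0,0,0,0,-1],[-28,-25,0,0,0,0,-1],[-28,-25,0,0,0,0,-1]]])

```text
time_s: 1.1
position: [0.3431, 0.3238, 0.3209]
eef_rot: [[-0.969, 0.246, -0.0], [0.246, 0.969, -0.0], [0.0, -0.0, -1.0]]
ft_force: [0.6, 0.4, -0.2]
opening: 0.998
grip_force: 0.0
```

>>> jog_arm(steps=[[[-28,-25,0,0,0,0,-1],[-28,-25,0,0,0,0,-1],[-28,-25,0,0,0,0,-1],[-28,-25,0,0,0,0,-1],[-28,-25,0,0,0,0,-1],[0,0,0,0,0,-6.3,-1],[0,0,0,0,0,0,-1],[0,0,0,0,0,0,-1]]])

```text
time_s: 1.77
position: [0.4473, 0.1697, 0.3207]
eef_rot: [[-0.99, 0.142, -0.001], [0.142, 0.99, 0.0], [0.001, 0.0, -1.0]]
ft_force: [0.0, 0.3, -0.1]
opening: 0.998
grip_force: 0.0
```

```bash
python3 - <<'E'
from h import *
p=grab('wrist');save(p,'w0.png');W,_=cloud('wrist')
print(np.load('wrist.npz')['T'].round(3).tolist())
z=W[...,2];m=((z>.165)&(z<.215)).astype(np.uint8)
k,L,S,C=cv2.connectedComponentsWithStats(m)
for i in range(1,k):
  if S[i,4]>30: r=W[L==i];print(S[i],r.min(0).round(3),np.median(r,0).round(3),r.max(0).round(3))
s=sensors.read_state();print(s['time_s'],s['position'],s['eef_rot'].round(3))
E
```

```text
[[0.143, 0.945, 0.294, 0.372], [0.99, -0.136, -0.042, 0.181], [0.001, 0.297, -0.955, 0.464], [0.0, 0.0, 0.0, 1.0]]
[ 553  157   87  215 8230] [0.46  0.41  0.165] [0.538 0.425 0.192] [0.679 0.492 0.215]
[314 178  12  33 379] [0.436 0.164 0.165] [0.445 0.171 0.195] [0.462 0.178 0.197]
[ 472  266   47   55 1860] [0.564 0.329 0.165] [0.588 0.348 0.179] [0.628 0.377 0.192]
[ 351  316   72   41 1866] [0.62  0.182 0.165] [0.636 0.226 0.175] [0.661 0.266 0.187]
[240 349  27  18 116] [0.641 0.039 0.165] [0.652 0.062 0.169] [0.657 0.075 0.18 ]
1.8167 [0.44709754 0.1702632  0.3208401 ] [[-0.99   0.141 -0.001]
 [ 0.141  0.99   0.   ]
 [ 0.001  0.    -1.   ]]
```

View pics/w0.png

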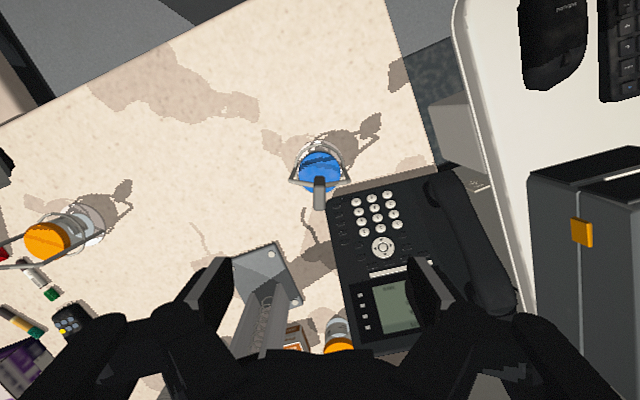

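The wrist view shows the blue grip at (319,192), standing upright in the image, so it is nearly aligned with the tool. The fingers flank it symmetrically. I'll fit the yaw before grasping.

```bash
python3 - <<'E'
from h import *
W,_=cloud('wrist');r=W[(W[...,2]>.19)&(W[...,2]<.2)&(abs(W[...,0]-.448)<.03)&(abs(W[...,1]-.17)<.03)]
R=cv2.minAreaRect((r[:,:2]*1000).astype(np.float32));print(len(r),R)
u,sv,vt=np.linalg.svd(r[:,:2]-r[:,:2].mean(0),full_matrices=False);print(vt[0],np.arctan(vt[0,1]/vt[0,0]))
s=sensors.read_state();c=np.array([R[0][0]/1000,R[0][1]/1000,.175+.004])
print('tool shift mm to put grasp point at +4 above centre',(s['eef_rot'].T@(c-s['position']-s['eef_rot'][:,2]*-.019))*1000)
E
```

```text
313 ((448.9303283691406, 170.60299682617188), (10.59688949584961, 25.767412185668945), 81.49610900878906)
[ 0.99016743 -0.13988733] -0.14034762354743424
tool shift mm to put grasp point at +4 above centre [ -1.93885833   0.58893317 160.83787741]
```

>>> jog_arm(steps=[[[-2,0.6,30,0,0,0,-1],[0,0,35,0,0,0,-1],[0,0,35,0,0,0,-1],[0,0,30,0,0,0,-1],[0,0,20,0,0,0,-1],[0,0,11,0,0,0,-1],[0,0,0,0,0,0,-0.3],[0,0,0,0,0,0,0.2],[0,0,0,0,0,0,0.5],[0,0,0,0,0,0,0.8],[0,0,0,0,0,0,1],[0,0,0,0,0,0,1]]])

```text
time_s: 2.82
position: [0.4506, 0.1705, 0.1615]
eef_rot: [[-0.99, 0.139, 0.002], [0.139, 0.99, 0.001], [-0.002, 0.001, -1.0]]
ft_force: [-0.6, -1.5, 0.9]
opening: 0.148
grip_force: 0.7
```

>>> jog_arm(steps=[[[0,0,0,0,0,0,1],[0,0,0,0,0,0,1],[0,0,0,0,0,0,1],[0,0,0,0,0,0,1]]])

```text
time_s: 3.15
position: [0.4508, 0.1703, 0.1615]
eef_rot: [[-0.99, 0.139, 0.002], [0.139, 0.99, 0.0], [-0.002, 0.001, -1.0]]
ft_force: [-0.5, -0.8, 5.2]
opening: 0.128
grip_force: 59.5
```

>>> jog_arm(steps=[[[0,0,-10,0,0,0,1],[0,0,-20,0,0,0,1],[0,0,-25,0,0,0,1],[0,0,-25,0,0,0,1],[0,0,-15,0,0,0,1],[0,0,-5,0,0,-3,1],[0,0,0,0,0,-5,1],[0,0,0,0,0,-5,1],[0,0,0,0,0,-4,1],[0,0,0,0,0,-2.5,1],[0,0,0,0,0,0,1],[0,0,0,0,0,0,1]]])

```text
time_s: 4.15
position: [0.449, 0.1702, 0.2597]
eef_rot: [[-0.98, -0.199, -0.002], [-0.199, 0.98, -0.0], [0.002, 0.0, -1.0]]
ft_force: [0.4, 0.6, -3.5]
opening: 0.129
grip_force: 58.6
```

```bash
python3 - <<'E'
from h import *
for n in['scene','top']:
  p=grab(n);W,_=cloud(n);z=W[...,2]
  q=cv2.cvtColor(p,cv2.COLOR_RGB2HSV)
  red=((q[...,0]<6)|(q[...,0]>172))&(q[...,1]>150)&(q[...,2]>50)&(z>.15)&(z<.23)
  r=W[red]; r=r[(r[:,0]<.615)];print(n,len(r),r[np.argsort(r[:,0])][:8].round(3).tolist())
  b=(q[...,0]>95)&(q[...,0]<120)&(q[...,1]>130)&(z>.1)&(z<.2)&(W[...,0]<.6); r=W[b]; print('lid',len(r),r.min(0).round(3),np.median(r,0).round(3),r.max(0).round(3)) if len(r) else 0
  # column top
  c=(z>.236)&(z<.25)&(abs(W[...,0]-.68)<.06)&(abs(W[...,1]-.05)<.06);r=W[c]
  R=cv2.minAreaRect((r[:,:2]*1000).astype(np.float32));print('col',len(r),R,cv2.boxPoints(R).round().tolist())
a=cv2.imread
z=np.load('top.npz')['p'][90:250,210:350];y=np.load('scene.npz')['p'][85:245,200:370]
o=np.hstack([cv2.resize(z,(385,440)),cv2.resize(y,(415,391))[:391]] if 0 else [cv2.resize(z,(385,400)),cv2.resize(y,(415,400))])
cv2.imwrite('pics/c.png',o[...,::-1])
s=sensors.read_state();print(s['position'],s['eef_rot'].round(3).tolist())
E
```

```text
scene 26 [[0.588, 0.024, 0.203], [0.59, 0.026, 0.199], [0.594, 0.027, 0.199], [0.598, 0.029, 0.202], [0.598, 0.03, 0.198], [0.599, 0.028, 0.204], [0.601, 0.032, 0.201], [0.602, 0.03, 0.199]]
lid 390 [-0.067 -0.011  0.105] [0.442 0.166 0.173] [0.595 0.832 0.177]
col 336 ((667.2395629882812, 45.527000427246094), (50.45747375488281, 63.561946868896484), 14.625951766967773) [[635.0, 70.0], [651.0, 8.0], [700.0, 21.0], [684.0, 83.0]]
top 20 [[0.578, 0.028, 0.22], [0.58, 0.028, 0.218], [0.584, 0.028, 0.21], [0.587, 0.031, 0.207], [0.589, 0.031, 0.205], [0.591, 0.031, 0.205], [0.594, 0.031, 0.203], [0.597, 0.033, 0.201]]
lid 252 [0.423 0.143 0.119] [0.522 0.645 0.155] [0.589 0.772 0.181]
col 639 ((669.9583740234375, 49.37342071533203), (50.61345672607422, 63.8775634765625), 13.619217872619629) [[638.0, 74.0], [653.0, 12.0], [702.0, 24.0], [687.0, 86.0]]
[0.44928981 0.17026421 0.25989952] [[-0.98, -0.199, -0.001], [-0.199, 0.98, -0.0], [0.001, 0.0, -1.0]]
```

View pics/c.png

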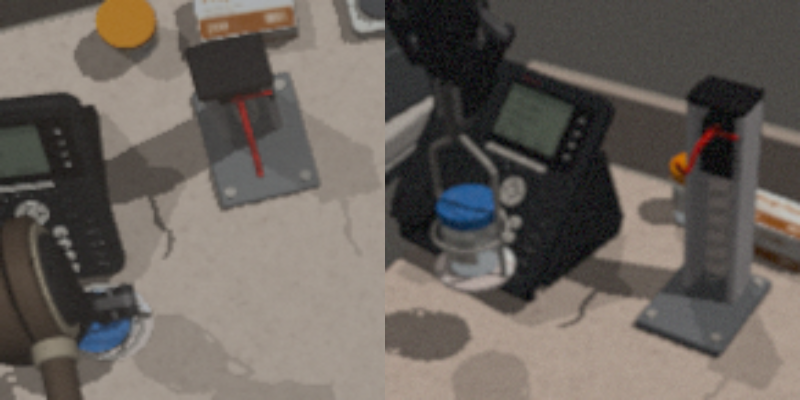

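>>> jog_arm(steps=[[[0,0,0,0,0,-2,1],[-2,-15,0,0,0,0,1],[-4,-25,0,0,0,0,1],[-4,-30,0,0,0,0,1],[-4,-30,0,0,0,0,1],[-4,-30,0,0,0,0,1],[-3,-22,0,0,0,0,1],[-2,-13,0,0,0,0,1],[0,0,0,0,0,0,1],[0,0,0,0,0,0,1]]])

```text
time_s: 5.08
position: [0.5105, 0.0154, 0.26]
eef_rot: [[-0.973, -0.232, -0.001], [-0.232, 0.973, 0.001], [0.001, 0.001, -1.0]]
ft_force: [-0.2, 0.1, -2.6]
opening: 0.129
grip_force: 58.9
```

```bash
python3 - <<'E'
from h import *
p=grab('scene');q=grab('wrist')
o=np.hstack([cv2.resize(p[85:245,210:380],(425,400)),cv2.resize(q[100:400,180:460],(373,400))])
cv2.imwrite('pics/d.png',o[...,::-1])
W,_=cloud('wrist');h=cv2.cvtColor(q,cv2.COLOR_RGB2HSV);z=W[...,2]
red=((h[...,0]<6)|(h[...,0]>172))&(h[...,1]>150)&(h[...,2]>50)&(z>.15)&(z<.25)
r=W[red];print(len(r),r[np.argsort(r[:,0])][::max(1,len(r)//25)].round(3).tolist())
s=sensors.read_state();print(s['position'],s['eef_rot'].round(3).tolist())
d=np.array([.597,.036,0])-s['position'];print(s['eef_rot'].T@d*1000)
E
```

```text
236 [[0.481, -0.235, 0.161], [0.595, 0.031, 0.2], [0.596, 0.031, 0.2], [0.598, 0.034, 0.202], [0.599, 0.031, 0.199], [0.6, 0.034, 0.202], [0.6, 0.031, 0.199], [0.601, 0.035, 0.203], [0.602, 0.031, 0.201], [0.602, 0.035, 0.205], [0.603, 0.033, 0.205], [0.604, 0.035, 0.207], [0.605, 0.034, 0.206], [0.606, 0.035, 0.209], [0.607, 0.036, 0.208], [0.607, 0.036, 0.209], [0.608, 0.035, 0.209], [0.609, 0.034, 0.211], [0.61, 0.036, 0.21], [0.61, 0.037, 0.209], [0.611, 0.036, 0.212], [0.612, 0.035, 0.213], [0.613, 0.036, 0.212], [0.613, 0.034, 0.21], [0.614, 0.035, 0.212], [0.615, 0.035, 0.213], [0.657, 0.042, 0.169]]
[0.51013234 0.01632865 0.25998273] [[-0.972, -0.235, -0.001], [-0.235, 0.972, 0.001], [0.001, 0.001, -1.0]]
[-89.28488591  -1.59030328 259.9031574 ]
```

View pics/d.png

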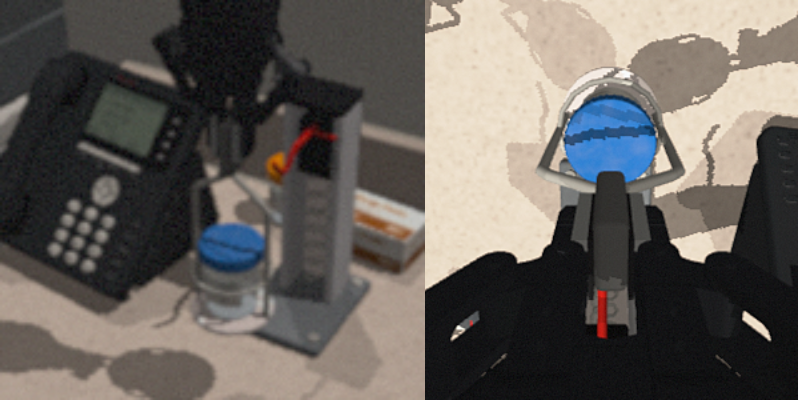

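The wrist view (right half) shows the red hook straight behind the grip, at about (602,315) in the picture. The carrier hangs upright, with the hook tip level with the loop opening. I'll go ahead along the hook's axis.

>>> jog_arm(steps=[[[-6,-2,0,0,0,0,1],[-12,-2,0,0,0,0,1],[-14,0,0,0,0,0,1],[-14,0,0,0,0,0,1],[-14,0,0,0,0,0,1],[-12,0,0,0,0,0,1],[-10,0,0,0,0,0,1],[-6,0,0,0,0,0,1],[-2,0,0,0,0,0,1],[0,0,0,0,0,0,1],[0,0,0,0,0,0,1]]])

```text
time_s: 6.1
position: [0.5986, 0.0326, 0.26]
eef_rot: [[-0.972, -0.234, -0.001], [-0.234, 0.972, -0.0], [0.001, 0.0, -1.0]]
ft_force: [0.4, 0.3, -2.9]
opening: 0.133
grip_force: 58.9
```

```bash
python3 - <<'E'
from h import *
p=grab('scene');q=grab('wrist')
o=np.hstack([cv2.resize(p[85:245,240:410],(425,400)),cv2.resize(q[100:400,180:460],(373,400))])
cv2.imwrite('pics/e.png',o[...,::-1])
s=sensors.read_state();print(s['position'],s['ft_force'])
E
```

```text
[0.59854828 0.03241073 0.26020036] [ 0.52207606 -0.30417098 -2.35182862]
```

View pics/e.png

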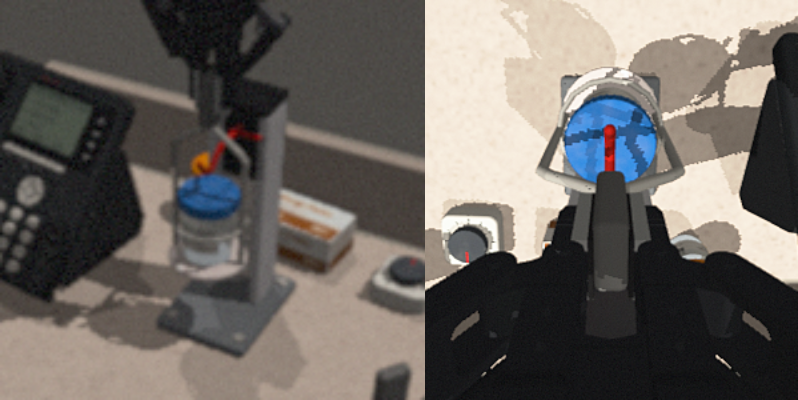

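The hook tip shows through the loop in front of the grip (610,132), centred over the lid. Lowering now.

>>> jog_arm(steps=[[[0,0,5,0,0,0,1],[0,0,8,0,0,0,1],[0,0,8,0,0,0,1],[0,0,7,0,0,0,1],[0,0,5,0,0,0,1],[0,0,3,0,0,0,1],[0,0,0,0,0,0,1],[0,0,0,0,0,0,1]]])

```text
time_s: 6.87
position: [0.5991, 0.0325, 0.224]
eef_rot: [[-0.972, -0.234, -0.001], [-0.234, 0.972, -0.0], [0.001, 0.0, -1.0]]
ft_force: [0.7, 0.4, -3.2]
opening: 0.132
grip_force: 58.9
```

>>> jog_arm(steps=[[[0,0,2,0,0,0,1],[0,0,3,0,0,0,1],[0,0,3,0,0,0,1],[0,0,3,0,0,0,1],[0,0,2,0,0,0,1],[0,0,1,0,0,0,1],[0,0,0,0,0,0,1],[0,0,0,0,0,0,1],[0,0,0,0,0,0,1]]])

```text
time_s: 7.62
position: [0.5992, 0.0325, 0.2105]
eef_rot: [[-0.972, -0.234, 0.0], [-0.234, 0.972, -0.0], [-0.0, -0.0, -1.0]]
ft_force: [-1.0, -0.2, -1.3]
opening: 0.132
grip_force: 59.1
```

>>> jog_arm(steps=[[[0,0,2,0,0,0,1],[0,0,3,0,0,0,1],[0,0,3,0,0,0,1],[0,0,2,0,0,0,1],[0,0,0,0,0,0,1],[0,0,0,0,0,0,1],[0,0,0,0,0,0,1]]])

```text
time_s: 8.2
position: [0.599, 0.0325, 0.2003]
eef_rot: [[-0.972, -0.234, -0.0], [-0.234, 0.972, -0.0], [0.0, 0.0, -1.0]]
ft_force: [-0.7, 0.0, -0.3]
opening: 0.131
grip_force: 59.3
```

```bash
python3 - <<'E'
from h import *
F=[]
for i in range(6): cams.read_camera('wrist');F.append(sensors.read_state()['ft_force'])
print(np.mean(F,0),np.std(F,0),sensors.read_state()['position'])
p=grab('scene');q=grab('wrist')
o=np.hstack([cv2.resize(p[85:245,240:410],(425,400)),cv2.resize(q[100:400,180:460],(373,400))])
cv2.imwrite('pics/f.png',o[...,::-1])
E
```

```text
[-1.18125446 -0.3540678  -0.01007306] [0.30190226 0.55831062 0.32427179] [0.59910957 0.03247956 0.20034683]
```

View pics/f.png

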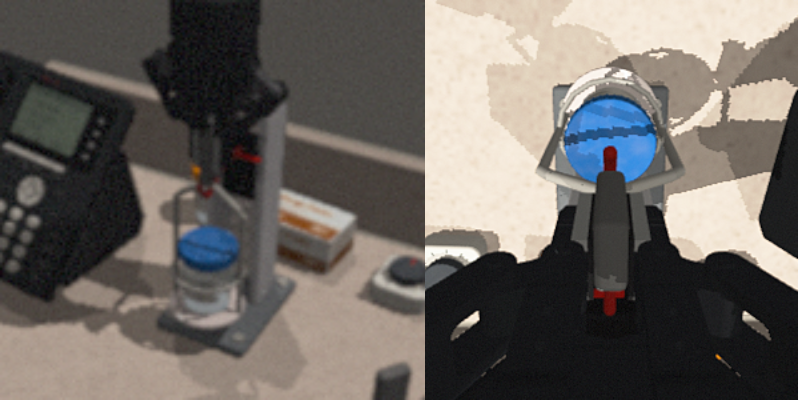

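The loop sits in the bend with the tool force near zero, so the spring carries the weight. The small −x force means it sits slightly too far back. I'll ease it 2 mm forward and release gradually.

>>> jog_arm(steps=[[[1,0,0,0,0,0,1],[1,0,0,0,0,0,1],[0,0,0,0,0,0,1],[0,0,0,0,0,0,0.7],[0,0,0,0,0,0,0.6],[0,0,0,0,0,0,0.5],[0,0,0,0,0,0,0.4],[0,0,0,0,0,0,0.2],[0,0,0,0,0,0,0],[0,0,0,0,0,0,-0.2],[0,0,0,0,0,0,-0.2],[0,0,0,0,0,0,-0.2]]])

```text
time_s: 9.6
position: [0.5972, 0.032, 0.2003]
eef_rot: [[-0.972, -0.234, -0.0], [-0.234, 0.972, 0.0], [0.0, 0.0, -1.0]]
ft_force: [-0.2, 0.5, -0.3]
opening: 0.6
grip_force: 0.0
```

```bash
python3 - <<'E'
from h import *
q=grab('wrist');W,_=cloud('wrist');s=sensors.read_state();print(s['time_s'],s['position'],s['opening'],s['grip_force'],s['ft_force'])
z=W[...,2];r=W[(z>.195)&(z<.26)&(abs(W[...,0]-.598)<.03)&(abs(W[...,1]-.033)<.02)];print(len(r),r.min(0),np.median(r,0),r.max(0),np.percentile(r[:,2],[50,90,98]))
save(q,'g.png',(180,100,460,400),2)
E
```

```text
9.65 [0.59724123 0.03202123 0.20027689] 0.601038476794652 0.0 [-0.40149375  0.25694695 -0.34316974]
2288 [0.57407503 0.02411375 0.19501301] [0.58679228 0.0307981  0.23369352] [0.60904355 0.05294652 0.2596079 ] [0.23369352 0.2352442  0.23584675]
```

View pics/g.png

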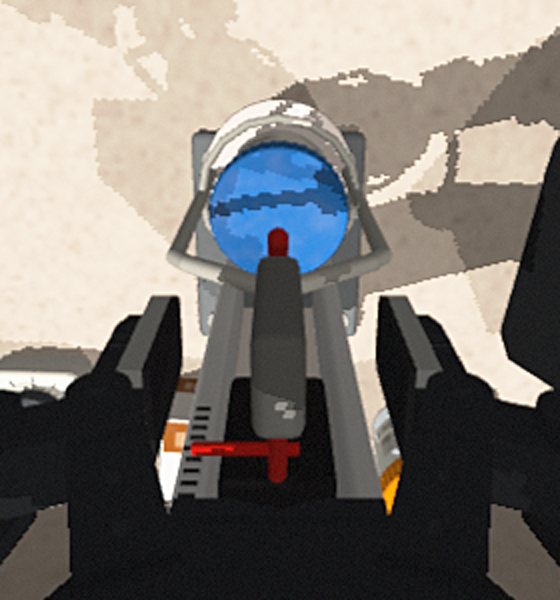

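The gripper is open and clear on both sides, and the carrier hangs in the hook. I'll retreat straight up and wait.

>>> jog_arm(steps=[[[0,0,-4,0,0,0,-0.3],[0,0,-8,0,0,0,-0.3],[0,0,-15,0,0,0,-0.3],[0,0,-25,0,0,0,-0.3],[0,0,-30,0,0,0,-0.3],[0,0,-20,0,0,0,-0.3],[0,0,0,0,0,0,-0.3],[0,0,0,0,0,0,-0.3],[0,0,0,0,0,0,-0.3],[0,0,0,0,0,0,-0.3],[0,0,0,0,0,0,-0.3],[0,0,0,0,0,0,-0.3]]])

```text
time_s: 10.65
position: [0.5964, 0.032, 0.3006]
eef_rot: [[-0.972, -0.234, -0.003], [-0.234, 0.972, 0.0], [0.003, 0.001, -1.0]]
ft_force: [0.8, -0.4, -0.4]
opening: 0.653
grip_force: 0.0
```

>>> jog_arm(steps=[[[0,0,0,0,0,0,-0.3],[0,0,0,0,0,0,-0.3],[0,0,0,0,0,0,-0.3],[0,0,0,0,0,0,-0.3],[0,0,0,0,0,0,-0.3],[0,0,0,0,0,0,-0.3],[0,0,0,0,0,0,-0.3],[0,0,0,0,0,0,-0.3],[0,0,0,0,0,0,-0.3],[0,0,0,0,0,0,-0.3],[0,0,0,0,0,0,-0.3],[0,0,0,0,0,0,-0.3]]])

```text
time_s: 11.65
position: [0.5972, 0.032, 0.3023]
eef_rot: [[-0.972, -0.234, 0.0], [-0.234, 0.972, -0.0], [-0.0, -0.0, -1.0]]
ft_force: [0.1, 0.3, -0.0]
opening: 0.648
grip_force: 0.0
```

```bash
python3 - <<'E'
from h import *
for i in range(3):
  q=grab('wrist');W,_=cloud('wrist')
  z=W[...,2];r=W[(z>.226)&(z<.25)&(abs(W[...,0]-.598)<.035)&(abs(W[...,1]-.033)<.02)];print(len(r),r.min(0).round(4),np.median(r,0).round(4),r.max(0).round(4))
  for _ in range(3): cams.read_camera('wrist')
h=cv2.cvtColor(q,cv2.COLOR_RGB2HSV)
b=(h[...,0]>95)&(h[...,0]<120)&(h[...,1]>130)&(abs(W[...,0]-.6)<.06)&(abs(W[...,1]-.03)<.06);r=W[b];print('lid',r.min(0).round(3),np.median(r,0).round(3),r.max(0).round(3))
red=((h[...,0]<6)|(h[...,0]>172))&(h[...,1]>150)&(abs(W[...,0]-.6)<.06)&(abs(W[...,1]-.03)<.06);r=W[red];r=r[np.argsort(r[:,0])];print('hook',r[::max(1,len(r)//12)].round(3).tolist())
p=grab('scene')
o=np.hstack([cv2.resize(p[85:245,240:410],(425,400)),cv2.resize(q[100:400,180:460],(373,400))])
cv2.imwrite('pics/k.png',o[...,::-1])
E
```

```text
521 [0.5826 0.0245 0.2261] [0.5939 0.0321 0.2344] [0.6084 0.0406 0.2366]
525 [0.5825 0.0244 0.2263] [0.5939 0.0322 0.2343] [0.6085 0.0407 0.2363]
525 [0.5825 0.0244 0.2262] [0.5938 0.0322 0.2343] [0.6082 0.0406 0.2371]
lid [ 0.567 -0.029  0.011] [0.589 0.03  0.115] [0.66  0.09  0.398]
hook [[0.575, 0.027, 0.195], [0.58, 0.029, 0.193], [0.627, 0.04, 0.193], [0.633, 0.04, 0.192], [0.638, 0.041, 0.193], [0.643, 0.05, 0.19], [0.646, 0.039, 0.19], [0.647, 0.036, 0.19], [0.649, 0.027, 0.191], [0.651, 0.022, 0.19], [0.652, 0.048, 0.192], [0.655, 0.044, 0.19], [0.657, 0.048, 0.191]]
```

View pics/k.png

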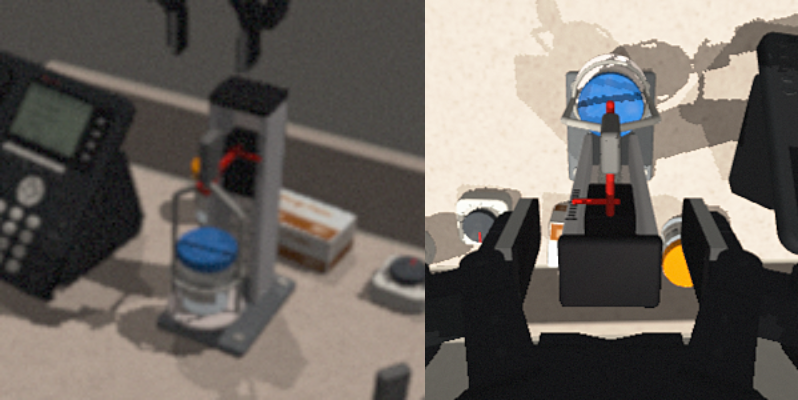

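The carrier hangs still and upright in the hook, with the hook dipped about 22 mm, the grip about 36 mm above the seat, and the gripper clear.

```bash
python3 -c "
from bench import ticket
print(ticket.close_job())"
```

```text
the job is handed in; nothing more can be done
None
```

I hung the blue-lidded cup's carrier on the red hook, upright and still with the hook dipped about 22 mm, released it, left the orange-lidded carrier untouched, and handed the job in at about 12 s; no verdict was returned.

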